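Index the mould maker's dividing wheel by one hole

TASK

Turn the plaster model on to its next panel: hook a fingertip under the pull ring of the dividing wheel's index arm, lift the spring pin out of its hole, swing the arm one hole clockwise (seen from above), not further and not the other way, let the pin drop fully home in that hole, then take the finger out of the ring and move clear. Nothing is gripped: do not pinch the ring or strain it, do not shift the model on the wheel, and leave everything else on the bench where it is.

Things in the scene. Friction and masses are not known exactly. Their poses are not given: they have to be found in the camera images.
- dividing_wheel: Fixed part of the dividing wheel, bolted down: grey foot 250 mm wide under a round steel hole plate, 344 mm across, 16 mm thick, top face 56 mm above the bench, 12 holes of 12.5 mm, 30 degrees apart, on a circle of 150 mm radius. Origin on the vertical wheel axis at bench height, z up; at the start the index arm points along its -x, to the robot's left and partly towards it.
- index_arm (a joint): Angle (rad) of the turning part: aluminium wheel head (230 mm across, top 84 mm above the bench) that carries the model, and the dark flat index arm, 34 mm wide, that sticks out from under it over the hole plate. 0 at the start, grows CLOCKWISE seen from above; next hole at 0.524. Friction about 0.1 Nm, stays where left; play under 0.02 rad while the pin is in a hole.
- index_pin (a joint): Lift (m) of the spring index pin in its sleeve (25 mm wide, top 104 mm above the bench) at the arm's end, 150 mm from the wheel axis: 0 fully home in a hole, clear of the plate from 0.012, stop at 0.024. It takes 4.5 N (home) to 7 N (fully up) to lift. Let go between holes it rides on the plate at 0.012 and drops in when brought over a hole.
- pull_ring (a point): Centre of the rigid steel pull ring on top of the pin: 5 mm wire, 50 mm inside, leaning 30 degrees from upright with its top towards the wheel axis, so it opens outwards and 30 degrees upwards. 137 mm above the bench with the pin home, 136 mm from the wheel axis; rises and swings with the pin. Axes: x level, straight towards the wheel axis; y level, along the ring's width; z up.
- ring_top (a point): Middle of the ring's highest wire, which a finger lifts from beneath: 14 mm nearer to the wheel axis and 24 mm higher than the ring's centre (161 mm above the bench with the pin home). A fingertip put in from outside, pointing towards the wheel axis and 30 to 60 degrees below level, lifts it and can then carry the arm sideways along the arc. The ring's lowest wire is on the pin's head.
- pin_tip (a point): The rounded lower end of the 10 mm pin; 12 mm below the plate's top face when home.
- next_hole (a point): Mouth of the hole that the pin must drop into, on the hole plate's top face; fixed.
- plaster_model: Twelve-sided white plaster model, 104 mm across its flats, 85 mm high with a turned neck to 116 mm above its foot, 0.7 to 1.2 kg, standing loose on the middle of the wheel head and riding round with it. Origin under its centre.
- wheel_top (a point): Centre of the wheel head's top face, where the model stands.
- plaster_cup: White plastic cup, 74 mm wide, 85 mm high, loose beside the wheel. Leave alone.
- split_mould: Small two-part plaster mould with cut corners and a rubber band, 75 x 85 x 78 mm, loose at the right. Leave alone.
- half_mould: Plaster mould half, 70 x 52 x 40 mm, loose at the right. Leave alone.
- wooden_rib: Flat wooden rib, 105 x 45 x 7 mm, lying on the bench beside the wheel, before the arm's end. Leave alone.
- plaster_brush: Brush with a wooden handle, 190 mm long, lying on the bench at the left. Leave alone.
- mallet: Rubber mallet, 260 mm long, lying on the bench at the left. Leave alone.
- soap_jar: Brown glass jar, 68 mm wide, 85 mm high, on the bench at the right. Leave alone.
Mind the look-alikes: they are no part of the job. What is shaped like the plaster_model but pink or yellow is not meant.

How it is judged:
By the outcome, as a careful person would: the job done as asked, in the order asked, and still so for the second after the job is handed in, with the robot touching nothing.
It also fails if it takes over 48 s, if anything falls off the work surface, if the arm or the gripper's body presses on something with over 40 N, if the wrist force passes 120 N, or if a joint passes its speed limit or range.

ROBOT

A 6-joint arm with a two-finger parallel gripper is mounted at the origin on the work surface. World frame = base frame: x ahead of the robot, y to its left, z up, the work surface at z = 0. Lengths are in m, angles in degrees, forces in N, time in s.
With the tool pointing down it reaches from about 0.35 to 0.875 m from the base axis. Payload 4.2 kg.
Tool frame: the origin (TCP) lies on the centre line of the jaws, within the pads' length; the fingertips stand 19 mm ahead of it and the grasp point (between the pads) is the TCP; x points along the fingers, y is the direction in which the jaws open and shut, and the axes are right-handed (so a half turn about x gives the same grasp; the last joint's range is limited). The gripper opens to 87 mm and grips with 3 to 60 N. Pads are 19 mm wide; open, the fingers measure 117 mm over their backs; the gripper's body (75 mm by 190 mm) begins 51 mm behind the grasp point.
Start: joints at [-54.912, 22.042, 0.453, 0, -68.411, -14.817], TCP at [0.217, -0.586, 0.242] pointing down, gripper open.
Joint ranges: [-179.83, 179.83], [-69.29, 118.12], [-61.27, 80.66], [-181.25, 117.63], [-171.15, -9.14], [-177.46, 177.46]. Speed limits (degrees/s): [159.86, 159.86, 180, 180, 180, 180].

INTERFACE

Orientations are given as a 3x3 rotation matrix whose columns are the frame's x, y, z axes.
In Python, from station import r, viewer, job, spotter gives the robot as it stands.
- The arm moves only by the tool play_rows, never from a script. Its argument "commands" is a list of rows, each an object of numbers: "fingers": the gripper command: -1 is fully open, 1 is shut, values between are in proportion; "tx", "ty", "tz": the shift along the tool's x, y, z normalised to -1 to 1, where 1 is 750 mm; "ax", "ay", "az": the turn, a rotation vector about the tool's x, y, z normalised to -1 to 1, where 1 is pi rad. In form: [{"fingers": .., "tx": .., "ty": .., "tz": .., "ax": .., "ay": .., "az": ..}, ...]. A call has 1 to 5 rows; each row is the pose to reach, as a shift and turn from the pose commanded when the call began, along the tool's axes at that moment, turning the shorter way round; what a row does not reach only later rows make up. A row lasts 1/12 s, in which the tool goes at most 41.7 mm and 7.16 degrees, less where a joint would pass 70% of its speed; a pose out of reach is approached as far as the arm can. A call with a number of a shift or a turn outside -1 to 1 is refused whole. A call with a gripper value outside its range is refused whole. The fingers move at their own pace and stop on an object; the grip force is fixed at half the most. Time passes only in rows, so rows that repeat a pose let the fingers close. It gives the time, the measured TCP pose, the force and the opening at its end, in the units of the state.
- r.sense(): the state, without advancing time (a new reading comes with each control period).
- viewer.capture(name): name is "scene" or "top"; returns a dict with "image" (420x560x3 uint8, red, green, blue), "fx", "fy", "cx", "cy" (pixels), "R" (3x3) and "t" (3): a world point X has camera coordinates R X + t. Camera axes: x right, y down, z forward; pixel columns grow to the right and rows downward; lengths in m; the calibration is good to about 2 mm. A picture is of the moment at which its call begins. There is no depth.
- job.finish_job(): hands the job in, once; it reports no verdict.
Trained networks look in a picture, given as the dict that the camera call returned (one of the last four; its "shot" number tells which), for a name from the list of things; names that differ only in an ending like _2 or _b are one class to them, and where a whole thing is asked for, a point or a joint stands for the part that bears it (a point fixed in the world has none). Each returns a list of dicts, best first, with "score" (0 to 1); they miss things now and then, are a little off and sometimes report something else, mostly with a low value. They report only what shows in the picture. A call takes as long as a camera call. They do not tell look-alikes from the thing itself.
- spotter.find_in(name, picture): "uv" ([column, row] in pixels, amid what is visible of it).
- spotter.silhouettes(name, picture): "region" (420x560 bool, what is visible of it) and "uv" ([column, row] in pixels, amid what is visible of it).
The state is a dict: "time_s": time; "joints": joint angles; "joint_velocities": joint speeds; "effort": joint torques, N m; "tcp_pos": TCP position; "ee_rot": TCP orientation; "wrist_force": force on the tool from outside, world axes, zero at the start; "moment": the same for the moment, N m; "gripper_width": opening from 0.0 (shut) to 1.0 (fully open).
Only numpy, scipy, OpenCV 4.12 (cv2) and the standard library are available. Lean on these libraries where they do the work, as an engineer would, in place of code of your own. Each camera call takes 0.05 s, during which the arm holds its last target. There are 200 camera calls.

## Working session

There is one attempt and no reset: what is moved stays moved. The work goes in short steps, Python scripts to look and compute and a tool call to move; the robot and the scene stay as the last step left them, time stands still between calls to the robot, and variables do not carry over. Pictures are saved under pics/ and viewed, about 8 in all and at most 12, crops included, and the job is handed in when it is done.

Besides the shell and the picture viewer there is one more tool, called as a command line: name --argument value ..., lists and objects as JSON in quotes. play_rows: Moves the arm, as the interface text tells. Its arguments: {"type":"object","properties":{"commands":{"type":"array"}},"required":["commands"]}

```bash
mkdir -p pics; ls; cat > h.py <<'E'
import numpy as np, cv2
from station import r, viewer, job, spotter
def save(p,n): cv2.imwrite('pics/'+n,cv2.cvtColor(p['image'],cv2.COLOR_RGB2BGR))
def ray(p,uv):
    R=np.array(p['R']);t=np.array(p['t'])
    d=R.T@np.array([(uv[0]-p['cx'])/p['fx'],(uv[1]-p['cy'])/p['fy'],1]);return -R.T@t,d/np.linalg.norm(d)
def onz(p,uv,z):
    o,d=ray(p,uv);return o+d*(z-o[2])/d[2]
def proj(p,X):
    c=np.array(p['R'])@np.array(X)+np.array(p['t']);return np.array([p['fx']*c[0]/c[2]+p['cx'],p['fy']*c[1]/c[2]+p['cy']])
E
python3 - <<'E'
from h import *
a=viewer.capture("scene");b=viewer.capture("top")
im=np.hstack([a['image'],b['image']]);
save(a,'s0.png');save(b,'t0.png')
for n,p in(('s',a),('t',b)):
    o,_=ray(p,(280,210));print(n,o.round(3),p['fx'])
    for k in['dividing_wheel','index_arm','pull_ring','ring_top','next_hole','plaster_model','wheel_top','pin_tip']:
        print(k,[(np.round(d['uv'],1).tolist(),round(d['score'],2)) for d in spotter.find_in(k,p)[:3]])
E
```

```text
pics
s [ 1.659 -0.422  1.228] 515.6289811778887
dividing_wheel [([301.5, 266.6], 0.72)]
index_arm [([302.8, 262.9], 0.55), ([301.1, 239.7], 0.43), ([301.8, 267.3], 0.4)]
pull_ring []
ring_top [([335.0, 217.4], 0.66)]
next_hole [([300.2, 267.0], 0.96)]
plaster_model [([403.0, 242.8], 0.83), ([386.9, 212.0], 0.8), ([299.0, 240.2], 0.57)]
wheel_top [([307.8, 261.3], 0.71)]
pin_tip [([333.3, 220.7], 0.41)]
t [ 0.204 -0.071  1.917] 498.82493396664125
dividing_wheel [([293.4, 183.7], 0.66)]
index_arm [([280.6, 183.6], 0.56), ([195.7, 263.9], 0.47), ([396.5, 234.5], 0.3)]
pull_ring [([254.1, 189.9], 0.56)]
ring_top [([254.4, 190.3], 0.43)]
next_hole [([287.7, 184.1], 0.57)]
plaster_model [([204.7, 167.8], 0.91), ([288.1, 168.6], 0.8), ([199.4, 209.2], 0.8)]
wheel_top [([282.9, 185.8], 0.8), ([197.9, 267.0], 0.41), ([255.5, 188.5], 0.4)]
pin_tip []
```

```bash
python3 - <<'E'
import cv2
a=cv2.imread('pics/s0.png');b=cv2.imread('pics/t0.png')
cv2.imwrite('pics/s0c.png',cv2.resize(a[150:350,200:467],(800,600),interpolation=cv2.INTER_CUBIC))
cv2.imwrite('pics/t0c.png',cv2.resize(b[100:280,170:410],(800,600),interpolation=cv2.INTER_CUBIC))
E
```

```text
(no output)
```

View pics/s0c.png

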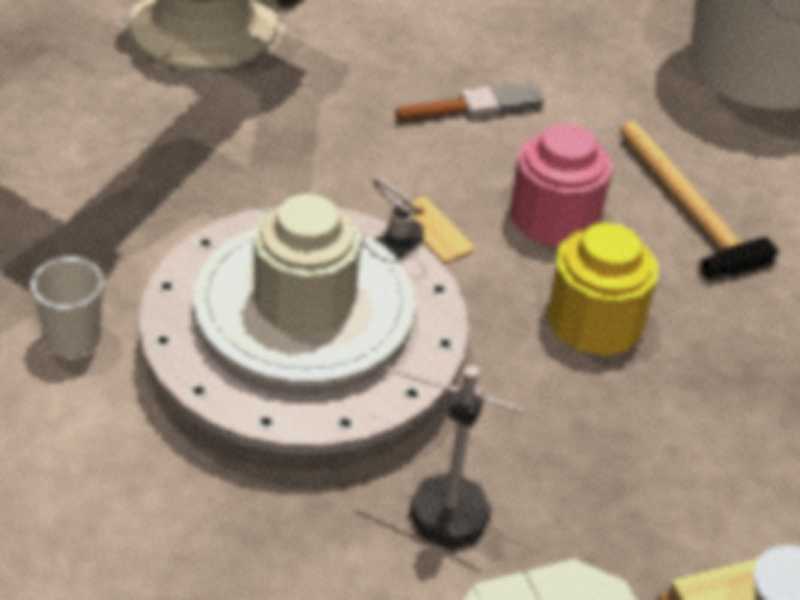

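View pics/t0c.png

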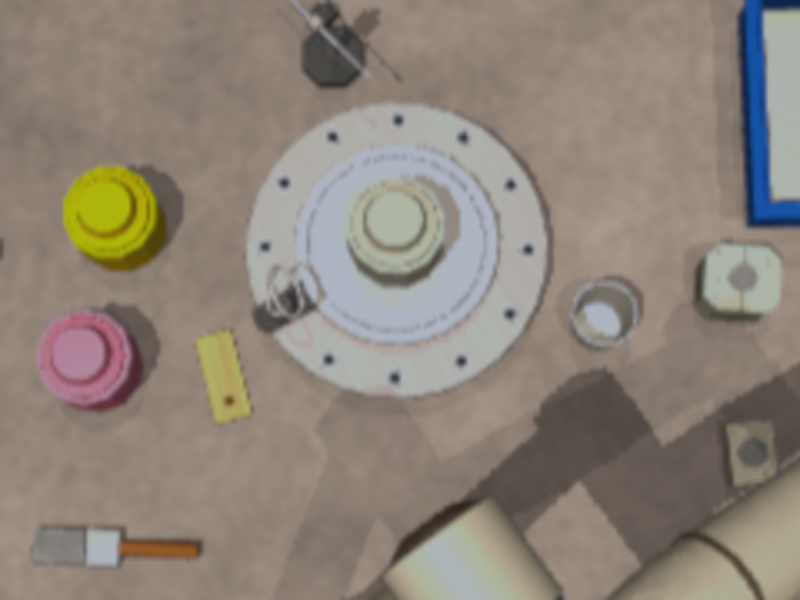

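View pics/s0.png

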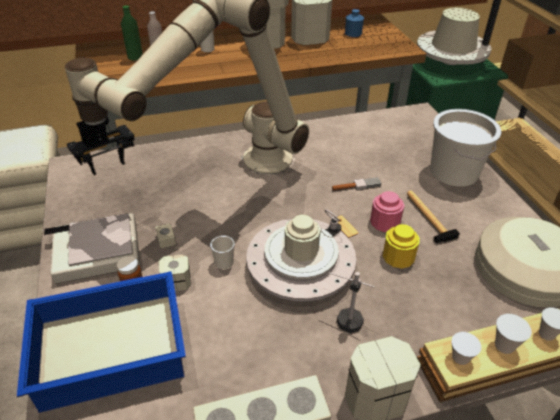

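The scene view shows the wheel with white model at about (300,245), and the ring at about (332,215). The wooden rib lies beyond the arm's end, and a dark stand with a thin needle at (350,300) is on the far side. In the top view the arm points lower-left. The next hole clockwise is at about (250,174).

```bash
cat >> h.py <<'E'
def rm(y,p):pass
E
python3 - <<'E'
from h import *
from scipy.optimize import least_squares
a=viewer.capture("scene");b=viewer.capture("top")
def holes(p,pts):
    g=cv2.cvtColor(p['image'],cv2.COLOR_RGB2GRAY).astype(float);o=[]
    for u,v in pts:
        x0,y0=int(round(u)),int(round(v));w=255-g[y0-4:y0+5,x0-4:x0+5];w=np.clip(w-np.median(w)-20,0,None)
        Y,X=np.mgrid[y0-4:y0+5,x0-4:x0+5];o.append([(w*X).sum()/w.sum(),(w*Y).sum()/w.sum()])
    return np.array(o)
T=holes(b,[(170+.3*u,100+.3*v) for u,v in[(333,137),(398,120),(463,137),(510,184),(528,249),(510,314),(461,361),(395,377),(328,359),(265,246),(284,183)]])
S=holes(a,[(200+u/2.996,150+v/3) for u,v in[(205,242),(167,286),(162,340),(198,391),(266,421),(345,422),(411,393),(445,343),(438,289)]])
for n,p,Q in(('t',b,T),('s',a,S)):
    P=np.array([onz(p,q,.056)[:2] for q in Q])
    def f(x,full=0):
        d=P-x[:2];an=np.arctan2(d[:,1],d[:,0])-x[2];k=np.round(an/(np.pi/6))*np.pi/6+x[2]
        return (P-x[:2]-x[3]*np.c_[np.cos(k),np.sin(k)]).ravel()
    s=min((least_squares(f,[*P.mean(0),t0,.15]) for t0 in(0,.13,.26,.39)),key=lambda s:s.cost)
    print(n,s.x.round(4),np.degrees(s.x[2])%30,np.abs(s.fun).max())
for n,p in(('s',a),('t',b)):
    for k in['index_arm','pull_ring','ring_top']:
        print(n,k,[(np.round(d['uv'],1).tolist(),round(d['score'],2),onz(p,d['uv'],.14).round(3).tolist()) for d in spotter.find_in(k,p)[:2]])
s=r.sense();print(s['tcp_pos'],np.round(s['ee_rot'],3),s['time_s'])
E
```

```text
t [ 0.6005 -0.0505  0.4952  0.1504] 28.375161045911266 0.0011418315499912568
s [ 0.6008 -0.0475 -0.0295  0.15  ] 28.31186264111874 0.0004915081767513062
s index_arm [([303.3, 261.7], 0.79, [0.706, -0.076, 0.14])]
s pull_ring [([333.6, 220.0], 0.45, [0.563, 0.069, 0.14])]
s ring_top [([333.2, 218.6], 0.61, [0.557, 0.07, 0.14])]
t index_arm [([280.3, 186.0], 0.95, [0.539, -0.021, 0.14])]
t pull_ring []
t ring_top [([254.7, 188.6], 0.44, [0.531, 0.072, 0.14])]
[ 0.21656881 -0.58626361  0.24154537] [[-0.    -0.346  0.938]
 [-0.     0.938  0.346]
 [-1.    -0.    -0.   ]] 1.3
```

```bash
cat > g.py <<'E'
from h import *
from scipy.spatial.transform import Rotation as Ro
AX=np.array([.6007,-.049]); A0=118.35
def pose(ang,rad,z,e=45,flip=1):
    """TCP at wheel angle ang (deg), radius, height; pointing inwards, e below level"""
    a=np.radians(ang);E=np.radians(e);u=np.array([np.cos(a),np.sin(a),0])
    x=-u*np.cos(E)-np.array([0,0,1])*np.sin(E);y=flip*np.array([np.sin(a),-np.cos(a),0])
    return np.array([*(AX+rad*u[:2]),z]),np.c_[x,y,np.cross(x,y)]
def cmd(P,R,s=None):
    s=s or r.sense();R0=np.array(s['ee_rot']);p=R0.T@(P-np.array(s['tcp_pos']))/.75
    w=Ro.from_matrix(R0.T@R).as_rotvec()/np.pi
    return [round(float(v),4) for v in [*p,*w]]
E
python3 - <<'E'
from g import *
s=r.sense();j=np.radians(s['joints'])
def fk(j,s4,q): # pitch-only orientation model
    return Ro.from_euler('ZYX',[j[0],j[1]+j[2],s4*j[3]])*Ro.from_euler('YX',[-j[4],-np.pi/2-j[5]])
print((fk(j,1,0).as_matrix()).round(3),np.round(s['ee_rot'],3))
for flip in(1,-1):
  for ang in(118.35,88.35):
    P,R=pose(ang,.14,.15,45,flip);W=P-.2*R[:,0]
    for pt in(0,30):
      M=(Ro.from_euler('ZY',[np.arctan2(W[1],W[0]),np.radians(pt)]).inv()*Ro.from_matrix(R)).as_euler  # XYX
      a,b,c=np.degrees(M('XYX'));print(flip,ang,pt,'j4=+-',a.round(),'j5',-b.round(),'j6',(-90-c).round())
  print(np.degrees((Ro.from_matrix(s['ee_rot']).inv()*Ro.from_matrix(pose(118.35,.2,.3,45,flip)[1])).as_rotvec()).round())
E
```

```text
[[-0.009 -0.346  0.938]
 [ 0.013  0.938  0.346]
 [-1.     0.015 -0.004]] [[-0.    -0.346  0.938]
 [-0.     0.938  0.346]
 [-1.    -0.    -0.   ]]
1 118.35 0 j4=+- -45.0 j5 -86.0 j6 -176.0
1 118.35 30 j4=+- -51.0 j5 -66.0 j6 -199.0
1 88.35 0 j4=+- -43.0 j5 -106.0 j6 -196.0
1 88.35 30 j4=+- -41.0 j5 -83.0 j6 -216.0
[ 77. -37. -32.]
-1 118.35 0 j4=+- -45.0 j5 -86.0 j6 4.0
-1 118.35 30 j4=+- -51.0 j5 -66.0 j6 -19.0
-1 88.35 0 j4=+- -43.0 j5 -106.0 j6 -16.0
-1 88.35 30 j4=+- -41.0 j5 -83.0 j6 -36.0
[-92.  33. -38.]
```

```bash
python3 - <<'E'
from g import *
s=r.sense();R0=np.array(s['ee_rot'])
print(cmd(np.array([.42,-.28,.42]),Ro.from_euler('z',35,degrees=True).as_matrix()@R0))
E
```

```text
[-0.2379, 0.2891, 0.3959, -0.1944, -0.0, -0.0]
```

play_rows --commands '[{"fingers": 1,"tx": -0.12,"ty": 0,"tz": 0.0,"ax": 0,"ay": 0,"az": 0},{"fingers": 1,"tx": -0.238,"ty": 0.289,"tz": 0.396,"ax": -0.194,"ay": 0,"az": 0},{"fingers": 1,"tx": -0.238,"ty": 0.289,"tz": 0.396,"ax": -0.194,"ay": 0,"az": 0},{"fingers": 1,"tx": -0.238,"ty": 0.289,"tz": 0.396,"ax": -0.194,"ay": 0,"az": 0},{"fingers": 1,"tx": -0.238,"ty": 0.289,"tz": 0.396,"ax": -0.194,"ay": 0,"az": 0}]'

```text
time_s: 1.72
tcp_pos: [0.3034, -0.4548, 0.3421]
ee_rot: [[0.0, -0.757, 0.653], [-0.0, 0.653, 0.757], [-1.0, -0.0, 0.0]]
wrist_force: [0.7, -0.5, 0.4]
gripper_width: 0.706
```

play_rows --commands '[{"fingers": 1,"tx": -0.1,"ty": 0.2,"tz": 0.25,"ax": -0.12,"ay": 0,"az": 0},{"fingers": 1,"tx": -0.1,"ty": 0.2,"tz": 0.25,"ax": -0.12,"ay": 0,"az": 0},{"fingers": 1,"tx": -0.1,"ty": 0.2,"tz": 0.25,"ax": -0.12,"ay": 0,"az": 0},{"fingers": 1,"tx": -0.1,"ty": 0.2,"tz": 0.25,"ax": -0.12,"ay": 0,"az": 0},{"fingers": 1,"tx": -0.1,"ty": 0.2,"tz": 0.25,"ax": -0.12,"ay": 0,"az": 0}]'

```text
time_s: 2.13
tcp_pos: [0.3108, -0.2558, 0.4041]
ee_rot: [[0.001, -0.943, 0.334], [-0.0, 0.334, 0.943], [-1.0, -0.001, 0.0]]
wrist_force: [2.4, 0.2, 0.4]
gripper_width: 0.329
```

```bash
python3 - <<'E'
from g import *
s=r.sense();R0=np.array(s['ee_rot']);print(s['tcp_pos'],s['joints'],s['time_s'],s['gripper_width'])
W,R=pose(A0,.25,.32,45,-1);print(W)
print(cmd(np.array([.38,.0,.42]),Ro.from_euler('z',35,degrees=True).as_matrix()@R0))
E
```

```text
[ 0.31078303 -0.25579378  0.40414103] [-1.60681861e+01 -5.21724148e+00 -9.50641973e+00 -3.63626840e-03
 -8.56728938e+01 -3.43425004e+00] 2.1333 0.3288481962127333
[0.4819859  0.17101582 0.32      ]
[-0.0211, 0.0269, 0.3523, -0.1944, -0.0001, 0.0]
```

play_rows --commands '[{"fingers": 1,"tx": -0.02,"ty": 0.0,"tz": 0.353,"ax": -0.12,"ay": 0,"az": 0},{"fingers": 1,"tx": -0.02,"ty": 0.0,"tz": 0.353,"ax": -0.12,"ay": 0,"az": 0},{"fingers": 1,"tx": -0.02,"ty": 0.0,"tz": 0.353,"ax": -0.12,"ay": 0,"az": 0},{"fingers": 1,"tx": -0.02,"ty": 0.0,"tz": 0.353,"ax": -0.12,"ay": 0,"az": 0},{"fingers": 1,"tx": -0.02,"ty": 0.0,"tz": 0.353,"ax": -0.12,"ay": 0,"az": 0}]'

```text
time_s: 2.55
tcp_pos: [0.3805, -0.0595, 0.4161]
ee_rot: [[0.002, -0.999, -0.038], [0.0, -0.038, 0.999], [-1.0, -0.002, 0.0]]
wrist_force: [1.2, -1.4, -0.1]
gripper_width: 0.02
```

```bash
python3 - <<'E'
from g import *
s=r.sense();print(s['tcp_pos'],s['joints'],s['time_s'],s['gripper_width'])
W,R=pose(A0,.25,.36,45,-1);print(cmd(W,R))
E
```

```text
[ 0.38047367 -0.05945648  0.41605396] [ 1.56402952e+01 -7.29227974e+00 -9.66085510e+00  5.90724579e-03
 -8.75079212e+01 -1.34810080e+01] 2.55 0.01997691142807036
[0.0752, -0.1467, 0.3019, -0.1382, 0.2455, -0.0565]
```

play_rows --commands '[{"fingers": 1,"tx": 0.0,"ty": -0.147,"tz": 0.302,"ax": -0.138,"ay": 0.2455,"az": -0.0565},{"fingers": 1,"tx": 0.0,"ty": -0.147,"tz": 0.302,"ax": -0.138,"ay": 0.2455,"az": -0.0565},{"fingers": 1,"tx": 0.0,"ty": -0.147,"tz": 0.302,"ax": -0.138,"ay": 0.2455,"az": -0.0565},{"fingers": 1,"tx": 0.0,"ty": -0.147,"tz": 0.302,"ax": -0.138,"ay": 0.2455,"az": -0.0565},{"fingers": 1,"tx": 0.0,"ty": -0.147,"tz": 0.302,"ax": -0.138,"ay": 0.2455,"az": -0.0565}]'

```text
time_s: 2.97
tcp_pos: [0.4641, 0.1298, 0.4166]
ee_rot: [[0.214, -0.936, -0.28], [-0.472, -0.35, 0.809], [-0.855, -0.041, -0.517]]
wrist_force: [2.3, -1.7, 0.2]
gripper_width: 0.004
```

```bash
python3 - <<'E'
from g import *
s=r.sense();print(s['tcp_pos'],s['joints'],s['time_s'],s['gripper_width'])
W,R=pose(A0,.23,.30,45,-1);print(cmd(W,R))
E
```

```text
[0.46411974 0.12980595 0.41656481] [ 50.44933573   3.77875932 -14.54323608  27.79095189 -86.97829077
 -35.90039712] 2.9667 0.004065681559174457
[0.1259, -0.0388, 0.0956, -0.0425, 0.076, -0.0166]
```

play_rows --commands '[{"fingers": 1,"tx": 0.126,"ty": -0.039,"tz": 0.0956,"ax": -0.0425,"ay": 0.076,"az": -0.0166},{"fingers": 1,"tx": 0.126,"ty": -0.039,"tz": 0.0956,"ax": -0.0425,"ay": 0.076,"az": -0.0166},{"fingers": 1,"tx": 0.126,"ty": -0.039,"tz": 0.0956,"ax": -0.0425,"ay": 0.076,"az": -0.0166},{"fingers": 1,"tx": 0.126,"ty": -0.039,"tz": 0.0956,"ax": -0.0425,"ay": 0.076,"az": -0.0166},{"fingers": 1,"tx": 0.126,"ty": -0.039,"tz": 0.0956,"ax": -0.0425,"ay": 0.076,"az": -0.0166}]'

```text
time_s: 3.38
tcp_pos: [0.4911, 0.1509, 0.2977]
ee_rot: [[0.327, -0.883, -0.338], [-0.625, -0.47, 0.623], [-0.709, 0.007, -0.705]]
wrist_force: [0.8, 1.3, 0.5]
gripper_width: 0.003
```

```bash
cat >> g.py <<'E'
def polar(s=None):
    s=s or r.sense();p=np.array(s['tcp_pos']);d=p[:2]-AX
    return dict(ang=round(np.degrees(np.arctan2(d[1],d[0])),2),rad=round(np.hypot(*d),4),z=round(p[2],4),F=np.round(s['wrist_force'],1).tolist(),t=round(s['time_s'],2),w=round(s['gripper_width'],3))
def zoom(p,box,n,k=4):
    u,v,w,h=box;save(p,'tmp.png');im=cv2.imread('pics/tmp.png')[v:v+h,u:u+w];cv2.imwrite('pics/'+n,cv2.resize(im,None,fx=k,fy=k,interpolation=cv2.INTER_CUBIC))
E
python3 - <<'E'
from g import *
print(polar());a=viewer.capture('scene');b=viewer.capture('top')
zoom(a,(270,130,130,110),'a1.png',3);zoom(b,(190,130,130,110),'b1.png',3)
cv2.imwrite('pics/c1.png',np.hstack([cv2.imread('pics/a1.png'),cv2.imread('pics/b1.png')]))
T=pose(A0,.131,.143)[0]
for p in(a,b):
    P,R=r.sense()['tcp_pos'],np.array(r.sense()['ee_rot']);print('tcp/tip px',proj(p,P),proj(p,P+.019*R[:,0]))
    print('ring top/centre px',proj(p,pose(A0,.122,.161)[0]),proj(p,pose(A0,.136,.137)[0]))
print(cmd(*pose(A0,.201,.213,45,-1)))
E
```

```text
{'ang': np.float64(118.74), 'rad': np.float64(0.228), 'z': np.float64(0.2977), 'F': [0.8, 1.3, 0.5], 't': 3.38, 'w': 0.003}
tcp/tip px [354.6318418  161.04290472] [351.38486062 166.4038136 ]
ring top/centre px [328.58167149 211.39105812] [331.01725902 215.02324029]
tcp/tip px [226.68354365 191.81566083] [230.78349597 190.59373118]
ring top/centre px [257.9853967  184.19217241] [255.10063943 187.29963869]
[0.1089, -0.0006, 0.0571, -0.0019, 0.002, -0.001]
```

View pics/c1.png

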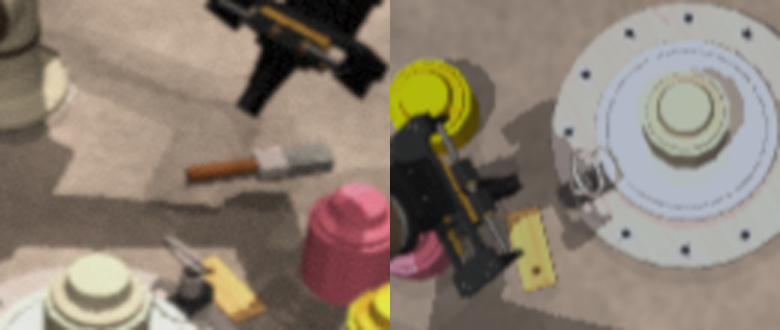

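```bash
cat >> g.py <<'E'
def ring(ang,lift=0,rad=.0275,n=48):
    C,_=pose(ang,.136,.137+lift);a=np.radians(ang);u=np.array([np.cos(a),np.sin(a),0]);t=np.array([-u[1],u[0],0]);q=np.array([0,0,1])*np.cos(np.pi/6)-u*np.sin(np.pi/6)
    th=np.linspace(0,2*np.pi,n);return C+rad*(np.outer(np.cos(th),t)+np.outer(np.sin(th),q))
def ov(p,box,k,curves):
    u,v,w,h=box;im=cv2.cvtColor(p['image'],cv2.COLOR_RGB2BGR)[v:v+h,u:u+w];im=cv2.resize(im,None,fx=k,fy=k,interpolation=cv2.INTER_CUBIC)
    for C in curves:
        for X in C:
            q=(proj(p,X)-[u,v]+.5)*k;cv2.circle(im,tuple(int(x) for x in q),1,(0,0,255),-1)
    return im
E
python3 - <<'E'
from g import *
a=viewer.capture('scene');b=viewer.capture('top')
cv2.imwrite('pics/o1.png',np.hstack([ov(a,(305,190,50,60),8,[ring(A0)]),ov(b,(235,165,50,60),8,[ring(A0)])]))
E
```

```text
(no output)
```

View pics/o1.png

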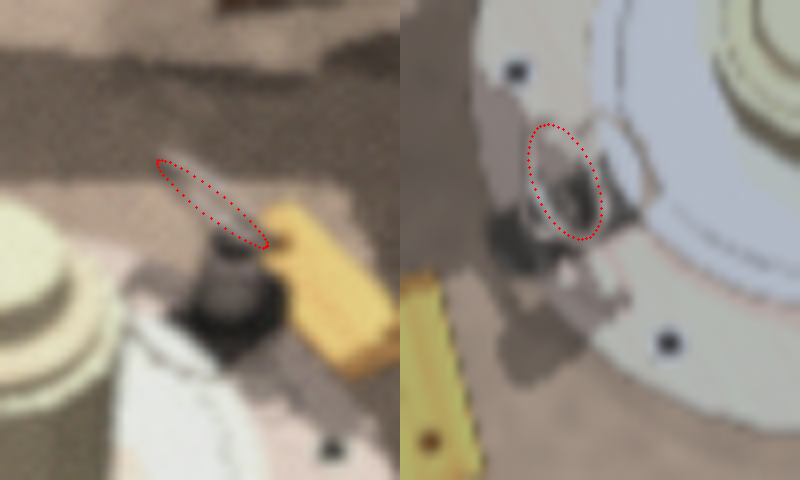

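The scene overlay agrees with the ring to within about 1 px at (326,210). The top picture has shadow loops around (258,187) and is harder to read, but it is consistent. I'll move to the pre-insert pose.

```bash
sed -i 's/AX=.*; A0/AX=np.array([.6007,-.048]); A0/' g.py; python3 - <<'E'
from g import *
print(polar(),cmd(*pose(A0,.186,.188,45,-1)))
E
```

```text
{'ang': np.float64(118.63), 'rad': np.float64(0.2269), 'z': np.float64(0.3016), 'F': [0.1, -0.4, 0.4], 't': 3.58, 'w': 0.002} [0.1462, -0.0013, 0.0675, -0.0024, 0.0023, -0.0007]
```

play_rows --commands '[{"fingers": 1,"tx": 0.03,"ty": -0.001,"tz": 0.0675,"ax": -0.0024,"ay": 0.0023,"az": -0.0007},{"fingers": 1,"tx": 0.08,"ty": -0.0013,"tz": 0.0675,"ax": -0.0024,"ay": 0.0023,"az": -0.0007},{"fingers": 1,"tx": 0.12,"ty": -0.0013,"tz": 0.0675,"ax": -0.0024,"ay": 0.0023,"az": -0.0007},{"fingers": 1,"tx": 0.146,"ty": -0.0013,"tz": 0.0675,"ax": -0.0024,"ay": 0.0023,"az": -0.0007},{"fingers": 1,"tx": 0.146,"ty": -0.0013,"tz": 0.0675,"ax": -0.0024,"ay": 0.0023,"az": -0.0007}]'

```text
time_s: 4.0
tcp_pos: [0.5107, 0.1117, 0.1845]
ee_rot: [[0.329, -0.882, -0.338], [-0.628, -0.472, 0.619], [-0.705, 0.009, -0.709]]
wrist_force: [-0.1, -0.4, 0.4]
gripper_width: 0.007
```

```bash
python3 - <<'E'
from g import *
a=viewer.capture('scene');b=viewer.capture('top');s=r.sense()
print(polar(),s['joints'],cmd(*pose(A0,.137,.139,45,-1)))
P=np.array(s['tcp_pos'])+.019*np.array(s['ee_rot'])[:,0]
cv2.imwrite('pics/o2.png',np.hstack([ov(a,(305,180,50,60),8,[ring(A0),[P]]),ov(b,(235,165,50,60),8,[ring(A0),[P]])]))
E
```

```text
{'ang': np.float64(118.55), 'rad': np.float64(0.1854), 'z': np.float64(0.1871), 'F': [0.3, 0.4, 0.4], 't': 4.1, 'w': 0.007} [ 46.68388322  18.89492286 -41.44850265  50.97686001 -59.87030881
 -56.92403722] [0.091, -0.001, -0.0001, 0.0006, -0.0007, -0.0007]
```

View pics/o2.png

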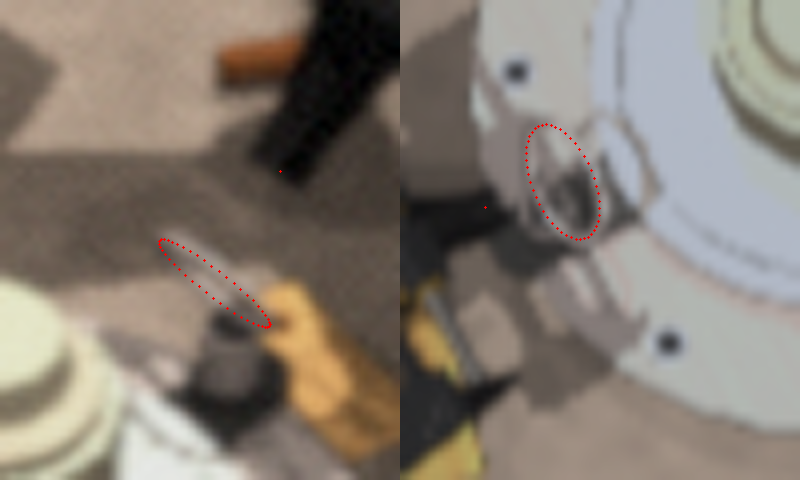

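play_rows --commands '[{"fingers": 1,"tx": 0.03,"ty": -0.001,"tz": 0,"ax": 0,"ay": 0,"az": 0},{"fingers": 1,"tx": 0.045,"ty": -0.001,"tz": 0,"ax": 0,"ay": 0,"az": 0},{"fingers": 1,"tx": 0.055,"ty": -0.001,"tz": 0,"ax": 0,"ay": 0,"az": 0},{"fingers": 1,"tx": 0.063,"ty": -0.001,"tz": 0,"ax": 0,"ay": 0,"az": 0},{"fingers": 1,"tx": 0.068,"ty": -0.001,"tz": 0,"ax": 0,"ay": 0,"az": 0}]'

```text
time_s: 4.52
tcp_pos: [0.5296, 0.0839, 0.1502]
ee_rot: [[0.335, -0.879, -0.338], [-0.624, -0.476, 0.619], [-0.705, 0.004, -0.709]]
wrist_force: [0.3, -0.3, 0.1]
gripper_width: 0.007
```

play_rows --commands '[{"fingers": 1,"tx": 0.006,"ty": 0,"tz": 0,"ax": 0,"ay": 0,"az": 0},{"fingers": 1,"tx": 0.012,"ty": 0,"tz": 0,"ax": 0,"ay": 0,"az": 0},{"fingers": 1,"tx": 0.018,"ty": 0,"tz": 0,"ax": 0,"ay": 0,"az": 0},{"fingers": 1,"tx": 0.022,"ty": 0,"tz": 0,"ax": 0,"ay": 0,"az": 0},{"fingers": 1,"tx": 0.022,"ty": 0,"tz": 0,"ax": 0,"ay": 0,"az": 0}]'

```text
time_s: 4.93
tcp_pos: [0.5342, 0.0725, 0.1371]
ee_rot: [[0.333, -0.88, -0.34], [-0.626, -0.476, 0.618], [-0.705, 0.008, -0.709]]
wrist_force: [-0.1, 0.5, 0.3]
gripper_width: 0.007
```

```bash
python3 - <<'E'
from g import *
a=viewer.capture('scene');b=viewer.capture('top');s=r.sense()
print(polar(),cmd(*pose(A0,.137,.149,45,-1)))
P=np.array(s['tcp_pos'])+.019*np.array(s['ee_rot'])[:,0]
cv2.imwrite('pics/o3.png',np.hstack([ov(a,(305,180,50,60),8,[ring(A0),[P]]),ov(b,(235,165,50,60),8,[ring(A0),[P]])]))
E
```

```text
{'ang': np.float64(118.76), 'rad': np.float64(0.138), 'z': np.float64(0.1374), 'F': [-0.7, -0.9, 0.3], 't': 5.03, 'w': 0.008} [-0.0099, -0.0012, -0.0119, 0.0018, -0.0009, -0.0013]
```

View pics/o3.png

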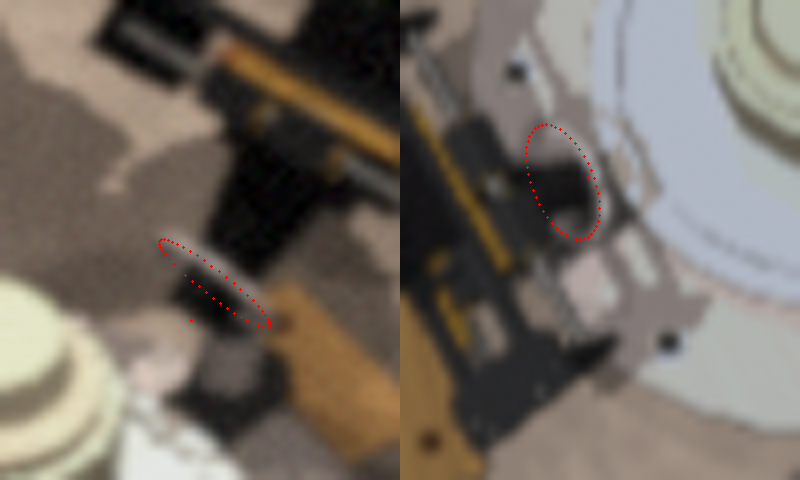

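The finger is through the ring: the wire passes in front of it at about (331,213) in the scene, and no force shows. Lifting.

play_rows --commands '[{"fingers": 1,"tx": -0.0019,"ty": 0,"tz": -0.0019,"ax": 0,"ay": 0,"az": 0},{"fingers": 1,"tx": -0.0038,"ty": 0,"tz": -0.0038,"ax": 0,"ay": 0,"az": 0},{"fingers": 1,"tx": -0.0056,"ty": 0,"tz": -0.0056,"ax": 0,"ay": 0,"az": 0},{"fingers": 1,"tx": -0.0075,"ty": 0,"tz": -0.0075,"ax": 0,"ay": 0,"az": 0},{"fingers": 1,"tx": -0.0075,"ty": 0,"tz": -0.0075,"ax": 0,"ay": 0,"az": 0}]'

```text
time_s: 5.45
tcp_pos: [0.5345, 0.0734, 0.146]
ee_rot: [[0.334, -0.879, -0.339], [-0.625, -0.476, 0.618], [-0.705, 0.006, -0.709]]
wrist_force: [0.6, 0.4, 0.3]
gripper_width: 0.006
```

play_rows --commands '[{"fingers": 1,"tx": -0.0019,"ty": 0,"tz": -0.0019,"ax": 0,"ay": 0,"az": 0},{"fingers": 1,"tx": -0.0038,"ty": 0,"tz": -0.0038,"ax": 0,"ay": 0,"az": 0},{"fingers": 1,"tx": -0.0038,"ty": 0,"tz": -0.0038,"ax": 0,"ay": 0,"az": 0}]'

```text
time_s: 5.7
tcp_pos: [0.5344, 0.0732, 0.1499]
ee_rot: [[0.334, -0.879, -0.339], [-0.626, -0.476, 0.618], [-0.705, 0.006, -0.709]]
wrist_force: [0.0, 0.1, 0.2]
gripper_width: 0.006
```

play_rows --commands '[{"fingers": 1,"tx": -0.0019,"ty": 0,"tz": -0.0019,"ax": 0,"ay": 0,"az": 0},{"fingers": 1,"tx": -0.0038,"ty": 0,"tz": -0.0038,"ax": 0,"ay": 0,"az": 0},{"fingers": 1,"tx": -0.0038,"ty": 0,"tz": -0.0038,"ax": 0,"ay": 0,"az": 0}]'

```text
time_s: 5.95
tcp_pos: [0.5345, 0.0732, 0.1539]
ee_rot: [[0.334, -0.879, -0.34], [-0.626, -0.476, 0.618], [-0.705, 0.006, -0.709]]
wrist_force: [0.1, -1.3, 0.8]
gripper_width: 0.007
```

play_rows --commands '[{"fingers": 1,"tx": -0.0019,"ty": 0,"tz": -0.0019,"ax": 0,"ay": 0,"az": 0},{"fingers": 1,"tx": -0.0038,"ty": 0,"tz": -0.0038,"ax": 0,"ay": 0,"az": 0},{"fingers": 1,"tx": -0.0038,"ty": 0,"tz": -0.0038,"ax": 0,"ay": 0,"az": 0}]'

```text
time_s: 6.2
tcp_pos: [0.5343, 0.0733, 0.1574]
ee_rot: [[0.333, -0.879, -0.34], [-0.625, -0.476, 0.619], [-0.706, 0.006, -0.708]]
wrist_force: [-0.4, 1.7, -1.4]
gripper_width: 0.009
```

play_rows --commands '[{"fingers": 1,"tx": -0.0019,"ty": 0,"tz": -0.0019,"ax": 0,"ay": 0,"az": 0},{"fingers": 1,"tx": -0.0038,"ty": 0,"tz": -0.0038,"ax": 0,"ay": 0,"az": 0},{"fingers": 1,"tx": -0.0038,"ty": 0,"tz": -0.0038,"ax": 0,"ay": 0,"az": 0}]'

```text
time_s: 6.45
tcp_pos: [0.5341, 0.0734, 0.1611]
ee_rot: [[0.333, -0.879, -0.341], [-0.625, -0.476, 0.619], [-0.706, 0.007, -0.708]]
wrist_force: [0.4, 0.7, -4.1]
gripper_width: 0.006
```

play_rows --commands '[{"fingers": 1,"tx": 0.005,"ty": 0,"tz": 0,"ax": 0,"ay": 0,"az": 0},{"fingers": 1,"tx": 0.01,"ty": 0,"tz": 0,"ax": 0,"ay": 0,"az": 0},{"fingers": 1,"tx": 0.0081,"ty": 0,"tz": -0.0019,"ax": 0,"ay": 0,"az": 0},{"fingers": 1,"tx": 0.0062,"ty": 0,"tz": -0.0038,"ax": 0,"ay": 0,"az": 0},{"fingers": 1,"tx": 0.0043,"ty": 0,"tz": -0.0057,"ax": 0,"ay": 0,"az": 0}]'

```text
time_s: 6.87
tcp_pos: [0.5375, 0.0713, 0.1612]
ee_rot: [[0.336, -0.877, -0.343], [-0.62, -0.481, 0.62], [-0.709, 0.005, -0.706]]
wrist_force: [-4.2, 7.7, -4.3]
gripper_width: 0.004
```

play_rows --commands '[{"fingers": 1,"tx": -0.0019,"ty": 0,"tz": -0.0019,"ax": 0,"ay": 0,"az": 0},{"fingers": 1,"tx": -0.0038,"ty": 0,"tz": -0.0038,"ax": 0,"ay": 0,"az": 0},{"fingers": 1,"tx": -0.0057,"ty": 0,"tz": -0.0057,"ax": 0,"ay": 0,"az": 0},{"fingers": 1,"tx": -0.0075,"ty": 0,"tz": -0.0075,"ax": 0,"ay": 0,"az": 0},{"fingers": 1,"tx": -0.0075,"ty": 0,"tz": -0.0075,"ax": 0,"ay": 0,"az": 0}]'

```text
time_s: 7.28
tcp_pos: [0.5374, 0.0713, 0.1692]
ee_rot: [[0.336, -0.877, -0.343], [-0.62, -0.48, 0.62], [-0.709, 0.004, -0.706]]
wrist_force: [-3.5, 7.5, -5.9]
gripper_width: 0.006
```

```bash
python3 - <<'E'
from g import *
a=viewer.capture('scene');b=viewer.capture('top');s=r.sense()
print(polar())
cv2.imwrite('pics/o4.png',np.hstack([ov(a,(305,180,50,60),8,[ring(A0)[::2]]),ov(b,(235,165,50,60),8,[ring(A0)[::2]])]))
E
```

```text
{'ang': np.float64(117.93), 'rad': np.float64(0.1351), 'z': np.float64(0.1691), 'F': [-4.0, 7.5, -5.5], 't': 7.38, 'w': 0.005}
```

View pics/o4.png

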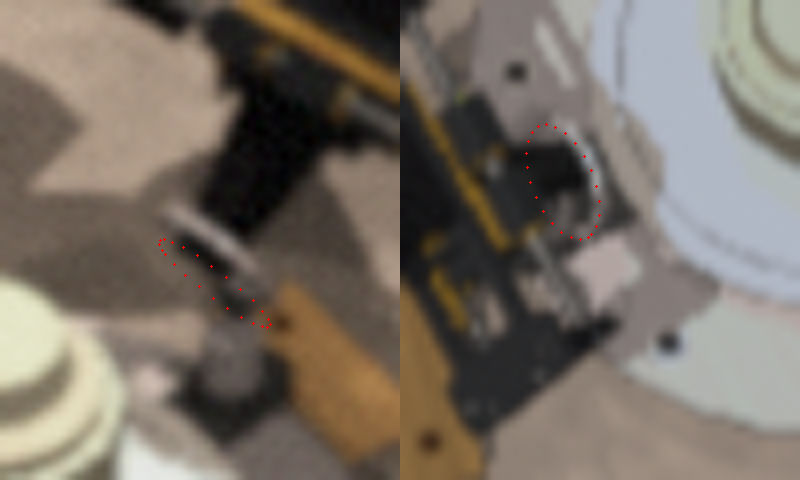

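The ring has risen about 4 px (roughly 12–13 mm) and the force is about 6 N, as expected. I'll lift 4 mm more, then swing.

play_rows --commands '[{"fingers": 1,"tx": -0.0019,"ty": 0,"tz": -0.0019,"ax": 0,"ay": 0,"az": 0},{"fingers": 1,"tx": -0.0038,"ty": 0,"tz": -0.0038,"ax": 0,"ay": 0,"az": 0},{"fingers": 1,"tx": -0.0038,"ty": 0,"tz": -0.0038,"ax": 0,"ay": 0,"az": 0}]'

```text
time_s: 7.63
tcp_pos: [0.5373, 0.0713, 0.173]
ee_rot: [[0.336, -0.877, -0.343], [-0.62, -0.48, 0.62], [-0.709, 0.005, -0.705]]
wrist_force: [-4.6, 7.5, -6.6]
gripper_width: 0.006
```

```bash
python3 - <<'E'
from g import *
s=r.sense();print(polar(s));P=np.array(s['tcp_pos']);R=np.array(s['ee_rot']);C=np.array([*AX,0])
for k in(2,4,6,8,10):
    Q=Ro.from_euler('z',-k,degrees=True).as_matrix();print(k,cmd(C+Q@(P-C),Q@R))
E
```

```text
{'ang': np.float64(117.99), 'rad': np.float64(0.1351), 'z': np.float64(0.173), 'F': [-4.6, 7.5, -6.6], 't': 7.63, 'w': 0.006}
2 [0.0001, -0.0063, -0.0002, 0.0079, -0.0001, 0.0078]
4 [0.0004, -0.0126, -0.0005, 0.0158, -0.0001, 0.0157]
6 [0.0008, -0.0188, -0.0009, 0.0236, -0.0002, 0.0235]
8 [0.0014, -0.025, -0.0015, 0.0315, -0.0002, 0.0313]
10 [0.0021, -0.0312, -0.0023, 0.0394, -0.0003, 0.0392]
```

play_rows --commands '[{"fingers": 1,"tx": 0.0001,"ty": -0.0063,"tz": -0.0002,"ax": 0.0079,"ay": 0,"az": 0.0078},{"fingers": 1,"tx": 0.0004,"ty": -0.0126,"tz": -0.0005,"ax": 0.0158,"ay": 0,"az": 0.0157},{"fingers": 1,"tx": 0.0008,"ty": -0.0188,"tz": -0.0009,"ax": 0.0236,"ay": 0,"az": 0.0235},{"fingers": 1,"tx": 0.0014,"ty": -0.025,"tz": -0.0015,"ax": 0.0315,"ay": 0,"az": 0.0313},{"fingers": 1,"tx": 0.0021,"ty": -0.0312,"tz": -0.0023,"ax": 0.0394,"ay": 0,"az": 0.0392}]'

```text
time_s: 8.05
tcp_pos: [0.5591, 0.0805, 0.1726]
ee_rot: [[0.222, -0.948, -0.228], [-0.67, -0.319, 0.67], [-0.708, 0.004, -0.706]]
wrist_force: [-4.2, 8.6, -5.9]
gripper_width: 0.005
```

play_rows --commands '[{"fingers": 1,"tx": 0.0001,"ty": -0.0063,"tz": -0.0002,"ax": 0.0079,"ay": 0,"az": 0.0078},{"fingers": 1,"tx": 0.0004,"ty": -0.0126,"tz": -0.0005,"ax": 0.0158,"ay": 0,"az": 0.0157},{"fingers": 1,"tx": 0.0008,"ty": -0.0188,"tz": -0.0009,"ax": 0.0236,"ay": 0,"az": 0.0235},{"fingers": 1,"tx": 0.0014,"ty": -0.025,"tz": -0.0015,"ax": 0.0315,"ay": 0,"az": 0.0313},{"fingers": 1,"tx": 0.0021,"ty": -0.0312,"tz": -0.0023,"ax": 0.0394,"ay": 0,"az": 0.0392}]'

```text
time_s: 8.47
tcp_pos: [0.5825, 0.086, 0.1726]
ee_rot: [[0.103, -0.989, -0.107], [-0.699, -0.149, 0.7], [-0.708, 0.003, -0.706]]
wrist_force: [-2.2, 9.6, -5.7]
gripper_width: 0.004
```

```bash
python3 - <<'E'
from g import *
a=viewer.capture('scene');b=viewer.capture('top');s=r.sense();k=polar(s)
print(k)
L=k['ang'];cv2.imwrite('pics/o5.png',np.hstack([ov(a,(295,180,60,60),7,[ring(98.35,.018)[::2]]),ov(b,(225,150,60,60),7,[ring(98.35,.018)[::2]])]))
E
```

```text
{'ang': np.float64(97.22), 'rad': np.float64(0.1353), 'z': np.float64(0.1725), 'F': [-1.1, 8.8, -5.2], 't': 8.57, 'w': 0.012}
```

View pics/o5.png

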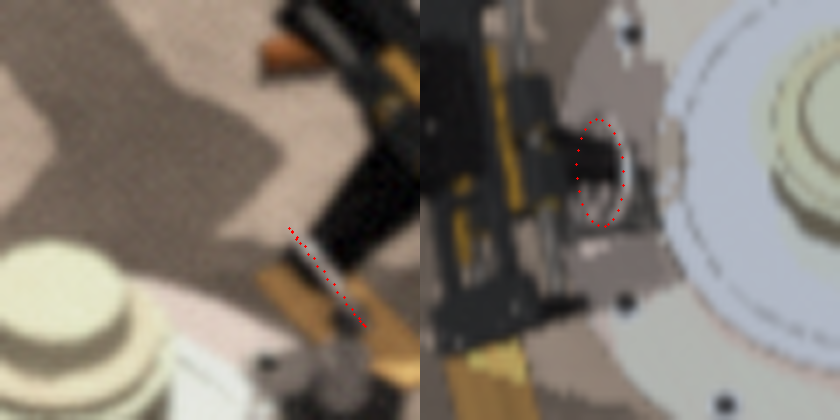

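play_rows --commands '[{"fingers": 1,"tx": 0.0001,"ty": -0.0063,"tz": -0.0002,"ax": 0.0079,"ay": 0,"az": 0.0078},{"fingers": 1,"tx": 0.0004,"ty": -0.0126,"tz": -0.0005,"ax": 0.0158,"ay": 0,"az": 0.0157},{"fingers": 1,"tx": 0.0008,"ty": -0.0188,"tz": -0.0009,"ax": 0.0236,"ay": 0,"az": 0.0235},{"fingers": 1,"tx": 0.0015,"ty": -0.0265,"tz": -0.0016,"ax": 0.0335,"ay": 0,"az": 0.0333},{"fingers": 1,"tx": 0.0015,"ty": -0.0265,"tz": -0.0016,"ax": 0.0335,"ay": 0,"az": 0.0333}]'

```text
time_s: 8.98
tcp_pos: [0.6041, 0.0874, 0.1724]
ee_rot: [[0.0, -1.0, -0.0], [-0.706, -0.0, 0.708], [-0.708, 0.0, -0.706]]
wrist_force: [1.5, 8.6, -6.2]
gripper_width: 0.004
```

```bash
python3 - <<'E'
from g import *
a=viewer.capture('scene');b=viewer.capture('top');s=r.sense();k=polar(s)
print(k)
cv2.imwrite('pics/o6.png',np.hstack([ov(a,(295,180,60,60),7,[ring(88.35,.018)[::2]]),ov(b,(225,150,60,60),7,[ring(88.35,.018)[::2]])]))
E
```

```text
{'ang': np.float64(88.84), 'rad': np.float64(0.1354), 'z': np.float64(0.1724), 'F': [1.0, 8.5, -6.4], 't': 9.08, 'w': 0.002}
```

View pics/o6.png

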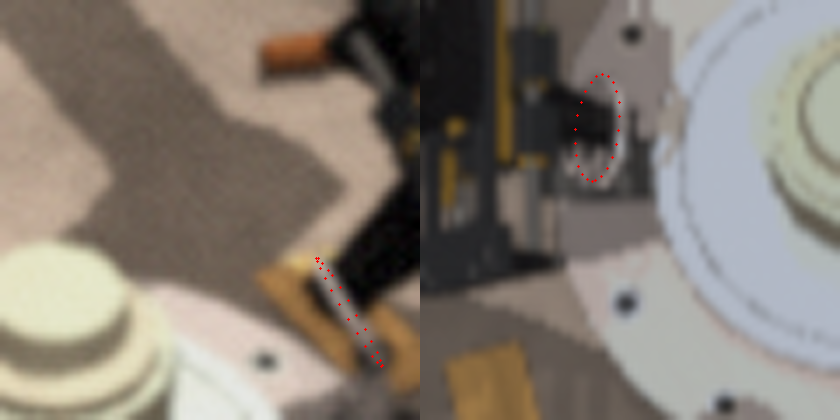

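play_rows --commands '[{"fingers": 1,"tx": 0,"ty": -0.0031,"tz": 0,"ax": 0.004,"ay": 0,"az": 0.004},{"fingers": 1,"tx": 0.0019,"ty": -0.0031,"tz": 0.0019,"ax": 0.004,"ay": 0,"az": 0.004},{"fingers": 1,"tx": 0.0038,"ty": -0.0031,"tz": 0.0038,"ax": 0.004,"ay": 0,"az": 0.004},{"fingers": 1,"tx": 0.0057,"ty": -0.0031,"tz": 0.0057,"ax": 0.004,"ay": 0,"az": 0.004},{"fingers": 1,"tx": 0.0057,"ty": -0.0031,"tz": 0.0057,"ax": 0.004,"ay": 0,"az": 0.004}]'

```text
time_s: 9.5
tcp_pos: [0.6054, 0.0874, 0.1664]
ee_rot: [[-0.011, -1.0, 0.01], [-0.706, 0.015, 0.708], [-0.708, 0.0, -0.706]]
wrist_force: [1.6, 9.5, -5.8]
gripper_width: 0.005
```

play_rows --commands '[{"fingers": 1,"tx": 0.0019,"ty": 0,"tz": 0.0019,"ax": 0,"ay": 0,"az": 0},{"fingers": 1,"tx": 0.0028,"ty": 0,"tz": 0.0028,"ax": 0,"ay": 0,"az": 0},{"fingers": 1,"tx": 0.0028,"ty": 0,"tz": 0.0028,"ax": 0,"ay": 0,"az": 0}]'

```text
time_s: 9.75
tcp_pos: [0.6054, 0.0874, 0.1638]
ee_rot: [[-0.01, -1.0, 0.01], [-0.706, 0.015, 0.708], [-0.708, 0.0, -0.706]]
wrist_force: [0.8, 9.4, -5.4]
gripper_width: 0.006
```

```bash
python3 - <<'E'
from g import *
print(polar())
E
```

```text
{'ang': np.float64(88.01), 'rad': np.float64(0.1354), 'z': np.float64(0.1638), 'F': [0.8, 9.4, -5.4], 't': 9.75, 'w': 0.006}
```

play_rows --commands '[{"fingers": 1,"tx": 0.0014,"ty": 0,"tz": 0.0014,"ax": 0,"ay": 0,"az": 0},{"fingers": 1,"tx": 0.0028,"ty": 0,"tz": 0.0028,"ax": 0,"ay": 0,"az": 0},{"fingers": 1,"tx": 0.0028,"ty": 0,"tz": 0.0028,"ax": 0,"ay": 0,"az": 0}]'

```text
time_s: 10.0
tcp_pos: [0.6054, 0.0874, 0.1609]
ee_rot: [[-0.01, -1.0, 0.01], [-0.706, 0.015, 0.708], [-0.708, -0.0, -0.706]]
wrist_force: [0.7, 9.3, -4.5]
gripper_width: 0.008
```

play_rows --commands '[{"fingers": 1,"tx": 0.0014,"ty": 0,"tz": 0.0014,"ax": 0,"ay": 0,"az": 0},{"fingers": 1,"tx": 0.0028,"ty": 0,"tz": 0.0028,"ax": 0,"ay": 0,"az": 0},{"fingers": 1,"tx": 0.0028,"ty": 0,"tz": 0.0028,"ax": 0,"ay": 0,"az": 0}]'

```text
time_s: 10.25
tcp_pos: [0.6054, 0.0873, 0.158]
ee_rot: [[-0.01, -1.0, 0.011], [-0.707, 0.015, 0.708], [-0.708, -0.0, -0.707]]
wrist_force: [0.9, 9.0, -5.2]
gripper_width: 0.003
```

play_rows --commands '[{"fingers": 1,"tx": 0.0014,"ty": 0,"tz": 0.0014,"ax": 0,"ay": 0,"az": 0},{"fingers": 1,"tx": 0.0028,"ty": 0,"tz": 0.0028,"ax": 0,"ay": 0,"az": 0},{"fingers": 1,"tx": 0.0028,"ty": 0,"tz": 0.0028,"ax": 0,"ay": 0,"az": 0}]'

```text
time_s: 10.5
tcp_pos: [0.6054, 0.0873, 0.1554]
ee_rot: [[-0.01, -1.0, 0.011], [-0.707, 0.015, 0.707], [-0.707, -0.0, -0.707]]
wrist_force: [-0.1, 9.6, -4.1]
gripper_width: 0.001
```

play_rows --commands '[{"fingers": 1,"tx": 0.0014,"ty": 0,"tz": 0.0014,"ax": 0,"ay": 0,"az": 0},{"fingers": 1,"tx": 0.0028,"ty": 0,"tz": 0.0028,"ax": 0,"ay": 0,"az": 0},{"fingers": 1,"tx": 0.0028,"ty": 0,"tz": 0.0028,"ax": 0,"ay": 0,"az": 0}]'

```text
time_s: 10.75
tcp_pos: [0.6051, 0.086, 0.1536]
ee_rot: [[-0.012, -1.0, 0.011], [-0.709, 0.016, 0.705], [-0.705, 0.0, -0.709]]
wrist_force: [1.1, 6.9, -0.6]
gripper_width: 0.009
```

play_rows --commands '[{"fingers": 1,"tx": 0.0014,"ty": 0,"tz": 0.0014,"ax": 0,"ay": 0,"az": 0},{"fingers": 1,"tx": 0.0028,"ty": 0,"tz": 0.0028,"ax": 0,"ay": 0,"az": 0},{"fingers": 1,"tx": 0.0028,"ty": 0,"tz": 0.0028,"ax": 0,"ay": 0,"az": 0}]'

```text
time_s: 11.0
tcp_pos: [0.6037, 0.0837, 0.1505]
ee_rot: [[-0.016, -1.0, 0.011], [-0.712, 0.02, 0.702], [-0.702, 0.004, -0.712]]
wrist_force: [1.3, 1.9, 0.2]
gripper_width: 0.003
```

```bash
python3 - <<'E'
from g import *
a=viewer.capture('scene');b=viewer.capture('top');s=r.sense();k=polar(s)
print(k)
cv2.imwrite('pics/o7.png',np.hstack([ov(a,(295,190,60,60),7,[ring(88.35,0)[::2]]),ov(b,(225,150,60,60),7,[ring(88.35,0)[::2]])]))
E
```

```text
{'ang': np.float64(88.67), 'rad': np.float64(0.1318), 'z': np.float64(0.1505), 'F': [1.2, 1.3, -1.0], 't': 11.1, 'w': 0.004}
```

View pics/o7.png

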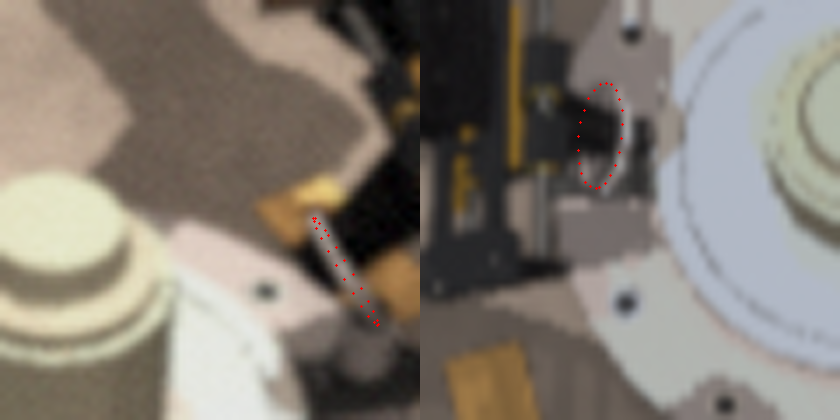

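Ring matches the home-height prediction at the next hole, and the force dropped off at the home contact height. I'll lower the finger clear of the wire and withdraw.

```bash
python3 - <<'E'
from g import *
print(cmd(*pose(88.5,.133,.141,45,-1)));print(cmd(*pose(88.5,.203,.211,45,-1)));print(cmd(*pose(88.5,.153,.161,45,-1)))
E
```

```text
[0.0077, -0.0006, 0.0102, 0.0022, -0.0019, 0.0007]
[-0.1243, -0.0009, 0.0094, 0.0022, -0.0019, 0.0007]
[-0.03, -0.0007, 0.0099, 0.0022, -0.0019, 0.0007]
```

play_rows --commands '[{"fingers": 1,"tx": 0.0025,"ty": 0,"tz": 0.0034,"ax": 0,"ay": 0,"az": 0},{"fingers": 1,"tx": 0.005,"ty": 0,"tz": 0.0068,"ax": 0,"ay": 0,"az": 0},{"fingers": 1,"tx": 0.0077,"ty": 0,"tz": 0.0102,"ax": 0,"ay": 0,"az": 0},{"fingers": 1,"tx": 0.0077,"ty": 0,"tz": 0.0102,"ax": 0,"ay": 0,"az": 0}]'

```text
time_s: 11.43
tcp_pos: [0.6032, 0.0847, 0.14]
ee_rot: [[-0.018, -1.0, 0.01], [-0.712, 0.02, 0.702], [-0.702, 0.005, -0.712]]
wrist_force: [-0.2, -0.4, -0.8]
gripper_width: 0.005
```

play_rows --commands '[{"fingers": 1,"tx": -0.012,"ty": 0,"tz": 0,"ax": 0,"ay": 0,"az": 0},{"fingers": 1,"tx": -0.026,"ty": 0,"tz": 0,"ax": 0,"ay": 0,"az": 0},{"fingers": 1,"tx": -0.04,"ty": 0,"tz": 0,"ax": 0,"ay": 0,"az": 0},{"fingers": 1,"tx": -0.055,"ty": 0,"tz": 0,"ax": 0,"ay": 0,"az": 0},{"fingers": 1,"tx": -0.075,"ty": 0,"tz": 0,"ax": 0,"ay": 0,"az": 0}]'

```text
time_s: 11.85
tcp_pos: [0.6045, 0.1261, 0.1814]
ee_rot: [[-0.016, -1.0, 0.011], [-0.711, 0.019, 0.703], [-0.704, 0.003, -0.711]]
wrist_force: [-0.1, 0.3, 0.2]
gripper_width: 0.005
```

play_rows --commands '[{"fingers": 1,"tx": -0.05,"ty": 0,"tz": 0,"ax": 0,"ay": 0,"az": 0},{"fingers": 1,"tx": -0.1,"ty": 0,"tz": 0,"ax": 0,"ay": 0,"az": 0},{"fingers": 1,"tx": -0.15,"ty": 0,"tz": 0,"ax": 0,"ay": 0,"az": 0},{"fingers": 1,"tx": -0.2,"ty": 0,"tz": -0.05,"ax": 0,"ay": 0,"az": 0},{"fingers": 1,"tx": -0.2,"ty": 0,"tz": -0.05,"ax": 0,"ay": 0,"az": 0}]'

```text
time_s: 12.27
tcp_pos: [0.6077, 0.2087, 0.3196]
ee_rot: [[-0.007, -1.0, 0.016], [-0.707, 0.016, 0.707], [-0.707, -0.006, -0.707]]
wrist_force: [0.3, 0.1, 1.9]
gripper_width: 0.004
```

```bash
python3 - <<'E'
from g import *
a=viewer.capture('scene');b=viewer.capture('top')
print(polar())
cv2.imwrite('pics/o8.png',np.hstack([ov(a,(265,170,100,120),4,[ring(88.35,0)[::3]]),ov(b,(215,130,100,120),4,[ring(88.35,0)[::3]])]))
for p in(a,b):print([(np.round(d['uv'],1).tolist(),round(d['score'],2)) for d in spotter.find_in('plaster_model',p)[:4]])
E
```

```text
{'ang': np.float64(88.56), 'rad': np.float64(0.2553), 'z': np.float64(0.317), 'F': [0.1, 0.1, 0.1], 't': 12.37, 'w': 0.002}
[([403.7, 245.5], 0.95), ([386.9, 211.3], 0.77), ([300.6, 241.2], 0.58), ([312.4, 256.9], 0.54)]
[([198.4, 206.8], 0.9), ([288.9, 170.7], 0.8), ([207.4, 171.6], 0.57)]
```

View pics/o8.png

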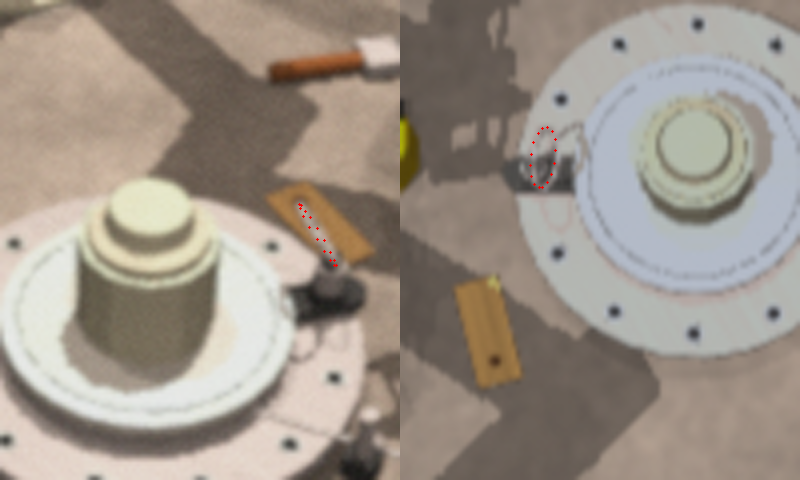

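```bash
python3 -c "
from g import *
print(polar(),np.abs(r.sense()['joint_velocities']).max());print(job.finish_job())"
```

```text
{'ang': np.float64(88.76), 'rad': np.float64(0.2539), 'z': np.float64(0.3129), 'F': [0.2, -0.7, -0.3], 't': 12.47, 'w': 0.005} 2.1328723701760826
the job is handed in; nothing more can be done
None
```

The index arm now stands one hole clockwise from where it started, with the pin home in that hole. I handed the job in at about 12.5 s; `finish_job` gives no verdict.

I hooked the closed fingertips under the pull ring and lifted the pin by an estimated 17–18 mm. I then swung the arm 30° clockwise and lowered the finger until the ring's load came off. After that I dropped the finger clear of the wire and drew it straight back.

- **Pin home:** The load came off within 1–2 mm of the estimated home height. If the pin were riding on the plate, that would have happened about 12 mm higher.
- **Position:** In the last pictures the old hole is open. In the scene view the ring lies on the position worked out for the next hole with the pin home. Shadows make the ring hard to read in the top view.
- **Model and bench:** The model looks centred, and the rib is in the same place to the pixel. I did not check the other loose items individually.
- **Forces:** Wrist force stayed around 11–12 N. About 8–9 N of that pushed inwards on the ring, because the finger slopes at 45°; the lift itself took about 4–7 N.
- **Clear of the ring:** The gripper ended about 0.25 m from the wheel axis and 0.31 m above the bench, touching nothing. The arm was still settling at about 2°/s when I handed in.

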